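Clamp a glued-up board in the notched glue-up jig

TASK

The freshly glued board lies loose in the glue-up jig. Hold the tail stop's release bar up and slide the stop in, pushing the board along until it is up against the pressure pad, then let go so that the stop catches in the nearest notch. After that, throw the toggle clamp's handle fully down so that the board is clamped tight and square against the stop, and leave everything else on the bench where it is.

Things in the scene. Friction and masses are not known exactly. Their poses are not given: they have to be found in the camera images.
- jig: Glue-up jig fixed to the bench: plywood base 200 x 580 x 18 mm with two aluminium bed rails and, between them, a steel rack of pointed teeth, its notches 25 mm apart. Origin: centre of the base's underside (on the bench). Its +y axis runs along the rails from the toggle clamp (-y end) to the tail stop (+y end); z up. Rail tops are 36 mm above the bench. Position and yaw vary.
- tail_stop (a joint): How far (m) the tail stop has been slid towards the toggle clamp (jig -y), 0 near the outer end, 0.15 at most. Notches catch it at 0, 0.025, 0.050, 0.075, 0.100 and 0.125 (1.5 mm play each way). The board is up against the pad at about 0.131; the notch nearest to that is 0.125 (from 0.100 the pad does not reach the board). It slides with 1 to 6 N while the bar is held up; locked otherwise.
- jaw_face (a point): On the tail stop, an aluminium carriage on the rails, 126 mm wide, 115 mm long: middle of its upright jaw's cork face, 12 mm above the rails' top. The jaw is 112 mm wide and reaches 83 mm above the bench; its face looks along the jig's -y and meets the board.
- release_bar (a joint): Angle (rad) of the release bar about its pivot on the tail stop: 0 = pawl right down in a notch (caught), 0.5 = fully lifted. The pawl clears the teeth above 0.28. A spring pulls it down: 3 to 6 N at the bar hold it up. Let go between two notches, the pawl slides down the sloping tooth into the nearer notch and carries the stop with it.
- bar_middle (a point): Middle of the release bar: a level steel rod 12 mm thick, 100 mm long across the jig (along its x), free all round between its two arms (76 mm apart); centre 69 mm above the bench when caught. It is 150 mm behind the jaw face (jig +y). It moves on an arc about bar_pivot: raising it 0.3 rad lifts it 35 mm and brings it 14 mm nearer the jaw.
- bar_pivot (a point): The release bar's pivot axis (along the jig's x), 122 mm towards the jaw from the bar and 30 mm lower than it when caught; it moves with the tail stop.
- board: The glued-up board: four wooden strips side by side, 130 mm across the jig, 160 mm along it, 24 mm thick, 0.33 kg, lying loose on the rails between the pressure pad and the tail stop. Origin: centre of its underside; its y axis lies along the jig.
- pad: Black rubber pressure pad on the toggle clamp's plunger, 70 mm wide and 20 mm high, sprung (about 4 N per mm, 8 mm deep). Origin: centre of the front face that meets the board, 48 mm above the bench. The toggle pushes it 12 mm along the jig's +y.
- toggle_handle (a joint): Angle (rad) of the toggle clamp's handle: 0 = raised (handle 65 degrees above level, leaning away from the board, plunger back), 1.12 = fully down against its stop (handle level, pointing along the jig's -y), plunger out and locked past dead centre from about 1.05. It stays where it is left; 2 to 5 N at the grip move it.
- toggle_pivot (a point): The handle's pivot axis (along the jig's x), 64 mm above the bench, 262 mm from the jig's origin along its -y.
- grip_middle (a point): Middle of the handle's black rubber grip, 22 mm thick and 70 mm long, 75 mm from toggle_pivot (the handle ends 110 mm from it). Push it over from the board's side and down; with the handle level its upper side is 75 mm above the bench.
- glue_bottle: Bystander: white glue bottle, 56 mm across, 150 mm high. Origin: centre of its underside.
- log_slice: Bystander: round slice of a log, 112 mm across, 28 mm high. Origin: centre of its underside.
- glue_brush: Bystander: flat glue brush, 165 mm long, 12 mm thick, lying on the jig's plywood base beside the rails. Origin on its underside near the middle.
There are look-alikes about, which are no part of the job. Of the things shaped like the board, the wooden one is meant.

How it is judged:
By the outcome, as a careful person would: the job done as asked, in the order asked, and still so for the second after the job is handed in, with the robot touching nothing.
It also fails if it takes over 54 s, if anything falls off the work surface, if the arm or the gripper's body presses on something with over 40 N, if the wrist force passes 120 N, or if a joint passes its speed limit or range.

ROBOT

A 6-joint arm with a two-finger parallel gripper is mounted at the origin on the work surface. World frame = base frame: x ahead of the robot, y to its left, z up, the work surface at z = 0. Lengths are in m, angles in rad, forces in N, time in s.
With the tool pointing down it reaches from about 0.3 to 0.775 m from the base axis. Payload 14.6 kg.
Tool frame: the origin (TCP) lies on the centre line of the jaws, within the pads' length; the fingertips stand 17 mm ahead of it and the grasp point (between the pads) lies 2 mm behind it; z points along the fingers, y is the line along which they close (so a half turn about z gives the same grasp; the last joint's range is limited). The gripper opens to 85 mm and grips with 20 to 120 N. Pads are 22 mm wide; open, the fingers measure 114 mm over their backs; the gripper's body (76 mm by 85 mm) begins 54 mm behind the grasp point. The pads swing forward as they close: fully open they stand 13 mm farther back than shut.
Start: joints at [-1.359, 0.3, 1.521, -0, 1.321, -0.067], TCP at [0.151, -0.529, 0.218] pointing down, gripper open.
Joint ranges: [-3.03, 3.03], [-0.79, 2.21], [0.23, 2.52], [-1.04, 4.18], [0, 3.07], [-2.55, 2.55]. Speed limits (rad/s): [2.22, 2.22, 2.57, 3.14, 3.14, 3.14].

INTERFACE

Orientations are given as [roll, pitch, yaw] about the fixed x, y, z axes, in that order (R = Rz(yaw) Ry(pitch) Rx(roll)).
In Python, from station import robot gives the robot as it stands.
- The arm moves only by the shell command python3 -m handwheel 'ROWS' [OPENING] [FORCE]. ROWS is JSON, a list of rows, each a list of 6 numbers: the shift along the world's x, y, z in cm, then the turn, a rotation vector about the world's x, y, z in degrees. A call has 1 to 20 rows; each row is the pose to reach, as a shift and turn from the pose commanded when the call began; what a row does not reach only later rows make up. A row lasts 1/8 s, in which the tool goes at most 62.5 mm and 10.7 degrees, less where a joint would pass 70% of its speed; a pose out of reach is approached as far as the arm can. A call with a gripper value outside its range is refused whole. OPENING is the closure, from 0 (fully open) to 1 (shut), set as the call begins (- or left out, the last holds). The fingers move at their own pace and stop on an object; FORCE is the grip in N (left out, the last holds). Time passes only in rows, so rows that repeat a pose let the fingers close. It gives the time, the measured TCP pose, the force, the opening and the grip force at its end, in the units of the state.
- robot.get_obs(): the state, without advancing time (a new reading comes with each control period).
- robot.capture(name): name is "scene" or "top" or "wrist"; returns (picture, depth): 420x560x3 uint8, red, green, blue; 420x560 float32, m along the optical axis (not along the pixel's ray), 0 where there is no reading.
- robot.get_calibration(name): a dict with "fx", "fy", "cx", "cy" (pixels), "dist_coeffs" ([k1, k2, p1, p2, k3] as OpenCV has them; the pictures are not rectified), "R" (3x3) and "t" (3): a world point X has camera coordinates R X + t. Camera axes: x right, y down, z forward; pixel columns grow to the right and rows downward; lengths in m; the calibration is good to about 2 mm. A picture is of the moment at which its call begins: read the wrist's pose just before it. get_calibration takes no time and is no camera call; for the wrist camera it gives the pose at the moment of the call.
- robot.hand_in(): hands the job in; it is judged then, once.
The state is a dict: "time_s": time; "joint_pos": joint angles; "qvel": joint speeds; "effort": joint torques, N m; "tool_pos": TCP position; "ee_rot": TCP orientation; "force": force on the tool from outside, world axes, zero at the start; "ft_torque": the same for the moment, N m; "width": opening from 0.0 (shut) to 1.0 (fully open); "grip_force": force on a finger pad.
Only numpy, scipy, OpenCV 4.12 (cv2) and the standard library are available. Lean on these libraries where they do the work, as an engineer would, in place of code of your own. Each camera call takes 0.05 s, during which the arm holds its last target. There are 200 camera calls.

## Working session

There is one attempt and no reset: what is moved stays moved. The work goes in short steps, Python scripts to look and compute and a shell command to move; the robot and the scene stay as the last step left them, time stands still between calls to the robot, and variables do not carry over. Pictures are saved under pics/ and viewed, at most 13 in all, crops included, and the job is handed in when it is done.

```bash
mkdir -p pics; ls; python3 - <<'E'
from station import robot
import cv2,numpy as np
for n in ("scene","top"):
    p,d=robot.capture(n); cv2.imwrite(f"pics/{n}0.png",p[:,:,::-1]); np.save(f"{n}0.npy",d)
    c=robot.get_calibration(n); print(n,{k:np.round(v,3).tolist() for k,v in c.items()})
o=robot.get_obs(); print(o)
E
```

```text
pics
scene {'fx': 426.287, 'fy': 426.287, 'cx': 276.627, 'cy': 205.268, 'dist_coeffs': [-0.129, 0.0, 0.0, 0.0, 0.0], 'R': [[0.553, 0.833, -0.016], [0.632, -0.432, -0.643], [-0.543, 0.345, -0.766]], 't': [-0.262, -0.287, 1.501]}
top {'fx': 421.569, 'fy': 421.569, 'cx': 282.601, 'cy': 212.472, 'dist_coeffs': [-0.023, 0.0, 0.0, 0.0, 0.0], 'R': [[0.02, -1.0, -0.02], [-0.991, -0.017, -0.13], [0.13, 0.022, -0.991]], 't': [-0.023, 0.528, 1.044]}
{'time_s': 0.1, 'joint_pos': array([-1.35861823e+00,  3.00414184e-01,  1.52153964e+00, -3.66747500e-06,
        1.32071013e+00, -6.65915019e-02]), 'qvel': array([-7.92080991e-04, -1.08745563e-03, -1.69637116e-05, -2.04205348e-04,
       -4.81584716e-04, -8.39812661e-04]), 'effort': array([ 4.05481289e-03, -5.44381535e+01, -3.62371266e+01,  4.31383501e-05,
        3.02321932e-03,  4.01675868e-05]), 'tool_pos': array([ 0.15129657, -0.52853782,  0.21787008]), 'ee_rot': array([-3.14052349e+00, -6.77426265e-05,  2.78770467e-01]), 'force': array([-0.12143882, -0.6378775 , -0.49017892]), 'ft_torque': array([ 0.03503355, -0.00524152,  0.00202515]), 'grip_force': 0.0, 'width': 1.0005683820472888}
```

View pics/scene0.png

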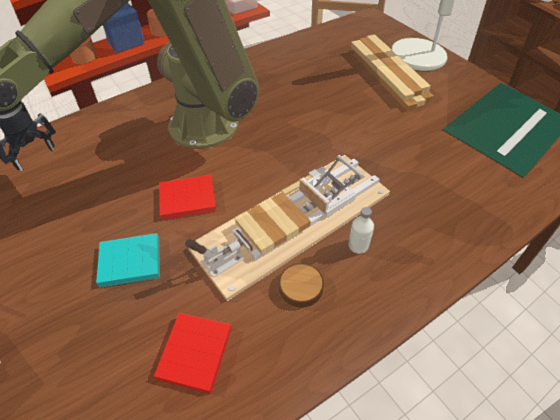

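View pics/top0.png

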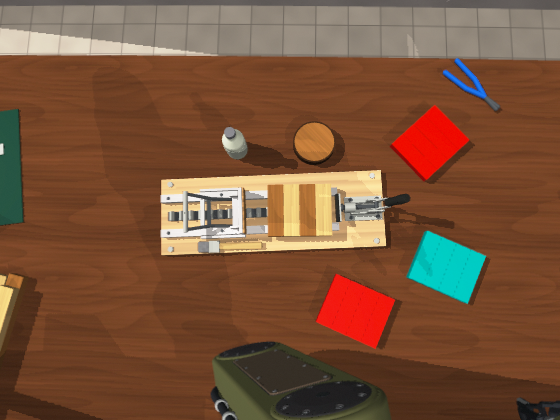

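The scene view shows the jig in the middle. In the top view its base corners are at about (161,180), (381,171), (386,246) and (162,254). The release bar is at col 184, the jaw at col 241, the board at cols 268–332, and the grip near (398,200). The brush lies at (230,246) on the robot's side. The bottle and log slice are on the far side.

```bash
cat > h.py <<'E'
from station import robot
import cv2,numpy as np
def ray(c,px):
    K=np.array([[c["fx"],0,c["cx"]],[0,c["fy"],c["cy"]],[0,0,1]])
    u=cv2.undistortPoints(np.array(px,float).reshape(-1,1,2),K,np.array(c["dist_coeffs"],float))[:,0]
    R=np.array(c["R"]);t=np.array(c["t"])
    return -R.T@t,np.c_[u,np.ones(len(u))]@R,(R,t,u)
def onplane(c,px,z):
    o,d,_=ray(c,px); return o+d*((z-o[2])/d[:,2])[:,None]
def bydepth(c,px,dep):
    o,d,_=ray(c,px); px=np.array(px,int); return o+d*dep[px[:,1],px[:,0]][:,None]
def proj(c,X):
    K=np.array([[c["fx"],0,c["cx"]],[0,c["fy"],c["cy"]],[0,0,1]])
    return cv2.projectPoints(np.array(X,float),cv2.Rodrigues(np.array(c["R"]))[0],np.array(c["t"],float),K,np.array(c["dist_coeffs"],float))[0][:,0]
E
python3 - <<'E'
from h import *
np.set_printoptions(precision=3,suppress=True)
c=robot.get_calibration("top");d=np.load("top0.npy")
P=onplane(c,[(161,180),(381,171),(386,246),(162,254)],.018);print(P)
print("size",np.linalg.norm(P-np.roll(P,-1,0),axis=1),"c",P.mean(0))
v=(P[0]+P[3]-P[1]-P[2]);print("ydir angle",np.degrees(np.arctan2(v[1],v[0])))
print("depth pts base,bar,board,jaw",bydepth(c,[(150,180),(170,183),(375,240),(184,200),(184,225),(300,210),(241,210),(398,201)],d))
E
```

```text
[[ 0.611  0.31   0.018]
 [ 0.645 -0.269  0.018]
 [ 0.448 -0.28   0.018]
 [ 0.417  0.296  0.018]]
size [0.58  0.196 0.577 0.195] c [0.53  0.014 0.018]
ydir angle 93.22263976995403
depth pts base,bar,board,jaw [[ 0.615  0.346 -0.001]
 [ 0.603  0.285  0.021]
 [ 0.463 -0.251  0.022]
 [ 0.546  0.224  0.103]
 [ 0.485  0.221  0.104]
 [ 0.532 -0.057  0.062]
 [ 0.526  0.087  0.083]
 [ 0.544 -0.279  0.15 ]]
```

```bash
python3 -m handwheel '[[12,8,10,0,0,0],[32,23,13,0,0,-6],[32,23,13,0,0,-12.8],[32,23,13,0,0,-12.8],[32,23,13,0,0,-12.8],[32,73,13,0,0,-12.8],[32,73,13,0,0,-12.8],[32,73,13,0,0,-12.8],[32,73,13,0,0,-12.8],[32,73,13,0,0,-12.8],[32,73,13,0,0,-12.8],[32,73,13,0,0,-12.8],[32,73,13,0,0,-12.8],[32,73,13,0,0,-12.8],[32,73,13,0,0,-12.8],[32,73,13,0,0,-12.8],[32,73,13,0,0,-12.8],[32,73,13,0,0,-12.8]]' 0
python3 - <<'E'
from h import *
c=robot.get_calibration("wrist");p,d=robot.capture("wrist"); cv2.imwrite("pics/w1.png",p[:,:,::-1]); np.save("w1.npy",d); np.save("w1c.npy",c,allow_pickle=True)
o=robot.get_obs();print(o["tool_pos"],o["ee_rot"],o["joint_pos"])
E
```

```text
time_s: 2.35
tool_pos: [0.4714, 0.2002, 0.3486]
ee_rot: [-3.142, -0.0, 0.054]
force: [0.0, 0.8, 0.7]
width: 1.004
grip_force: 0.0
[0.47145893 0.20036138 0.34861194] [-3.14151525e+00 -4.02575933e-04  5.39545027e-02] [ 3.30365002e-01  1.48609528e-01  1.40769869e+00 -3.54041138e-05
  1.58487601e+00  1.84720630e+00]
```

View pics/w1.png

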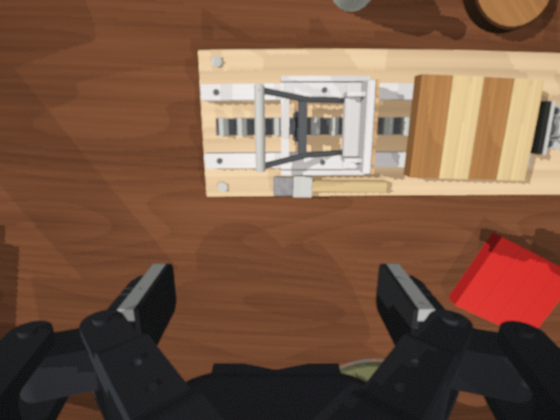

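The wrist view shows the bar at col 260 (rows 84–171), the jaw face edge at col ~372 and the board at cols 410–540. The brush head is at (292,187).

```bash
python3 - <<'E'
from h import *
np.set_printoptions(precision=4,suppress=True)
c=np.load("w1c.npy",allow_pickle=True).item();d=np.load("w1.npy")
px=[(260,r) for r in range(90,171,10)]+[(x,126) for x in (256,264)]
print(bydepth(c,px,d))
print("jaw top,board,pad,base,carriage plate,rail,dark cross",bydepth(c,[(371,126),(362,126),(410,126),(470,126),(538,126),(546,126),(400,60),(250,60),(225,161),(320,162),(302,120),(300,185)],d))
# jig corners/frame on base plane
print(onplane(c,[(199,50),(206,197),(550,49),(550,194)],.018))
# jig-frame columns profile along row 105
E
```

```text
[[0.5632 0.2225 0.1   ]
 [0.5524 0.222  0.1012]
 [0.5414 0.2216 0.1005]
 [0.5304 0.2211 0.1015]
 [0.5191 0.2206 0.1009]
 [0.5078 0.2201 0.1017]
 [0.4963 0.2196 0.1017]
 [0.4843 0.2192 0.0998]
 [0.4725 0.2187 0.1004]
 [0.5233 0.2255 0.099 ]
 [0.5237 0.2164 0.0964]]
jaw top,board,pad,base,carriage plate,rail,dark cross [[ 0.5304  0.0883  0.0842]
 [ 0.5293  0.0947  0.0662]
 [ 0.5325  0.0238  0.0402]
 [ 0.538  -0.0471  0.0601]
 [ 0.5446 -0.1465  0.0508]
 [ 0.5454 -0.1517  0.0587]
 [ 0.6167  0.0423  0.0206]
 [ 0.6051  0.2411  0.0185]
 [ 0.4716  0.2694  0.0367]
 [ 0.4791  0.1414  0.0514]
 [ 0.5323  0.1709  0.0724]
 [ 0.4421  0.1639  0.0299]]
[[ 0.6144  0.309   0.018 ]
 [ 0.4144  0.2992  0.018 ]
 [ 0.648  -0.165   0.018 ]
 [ 0.4473 -0.2171  0.018 ]]
```

```bash
python3 - <<'E'
from h import *
np.set_printoptions(precision=3,suppress=True,linewidth=150)
c=np.load("w1c.npy",allow_pickle=True).item();d=np.load("w1.npy")
a=np.radians(3.1);ey=np.array([-np.sin(a),np.cos(a)]);ex=np.array([np.cos(a),np.sin(a)]);o=np.array([.530,.014])
for r in (110,140):
    px=[(x,r) for x in list(range(355,415,3))+list(range(520,558,3))]
    P=bydepth(c,px,d);q=P[:,:2]-o
    print(r,[(p[0],*np.round([1000*(v@ex),1000*(v@ey),1000*z])) for p,v,z in zip(px,q,P[:,2])])
p=cv2.imread("pics/w1.png");cv2.imwrite("pics/w1z.png",cv2.resize(p[40:210,190:560],None,fx=2.15,fy=2.15,interpolation=cv2.INTER_CUBIC))
E
```

```text
110 [(355, np.float64(23.0), np.float64(87.0), np.float64(51.0)), (358, np.float64(23.0), np.float64(83.0), np.float64(51.0)), (361, np.float64(23.0), np.float64(82.0), np.float64(61.0)), (364, np.float64(23.0), np.float64(82.0), np.float64(77.0)), (367, np.float64(23.0), np.float64(80.0), np.float64(83.0)), (370, np.float64(23.0), np.float64(76.0), np.float64(83.0)), (373, np.float64(23.0), np.float64(73.0), np.float64(83.0)), (376, np.float64(23.0), np.float64(70.0), np.float64(85.0)), (379, np.float64(23.0), np.float64(47.0), np.float64(19.0)), (382, np.float64(23.0), np.float64(42.0), np.float64(18.0)), (385, np.float64(23.0), np.float64(38.0), np.float64(19.0)), (388, np.float64(23.0), np.float64(34.0), np.float64(18.0)), (391, np.float64(24.0), np.float64(30.0), np.float64(18.0)), (394, np.float64(24.0), np.float64(26.0), np.float64(19.0)), (397, np.float64(24.0), np.float64(22.0), np.float64(19.0)), (400, np.float64(24.0), np.float64(17.0), np.float64(17.0)), (403, np.float64(24.0), np.float64(12.0), np.float64(17.0)), (406, np.float64(24.0), np.float64(9.0), np.float64(17.0))
[... 2316 characters left out ...]
6, np.float64(-12.0), np.float64(-139.0), np.float64(62.0)), (529, np.float64(-12.0), np.float64(-144.0), np.float64(61.0)), (532, np.float64(-12.0), np.float64(-148.0), np.float64(61.0)), (535, np.float64(-13.0), np.float64(-160.0), np.float64(51.0)), (538, np.float64(-12.0), np.float64(-162.0), np.float64(54.0)), (541, np.float64(-12.0), np.float64(-163.0), np.float64(59.0)), (544, np.float64(-12.0), np.float64(-167.0), np.float64(58.0)), (547, np.float64(-12.0), np.float64(-171.0), np.float64(59.0)), (550, np.float64(-14.0), np.float64(-201.0), np.float64(28.0)), (553, np.float64(-14.0), np.float64(-210.0), np.float64(23.0)), (556, np.float64(-14.0), np.float64(-214.0), np.float64(23.0))]
```

View pics/w1z.png

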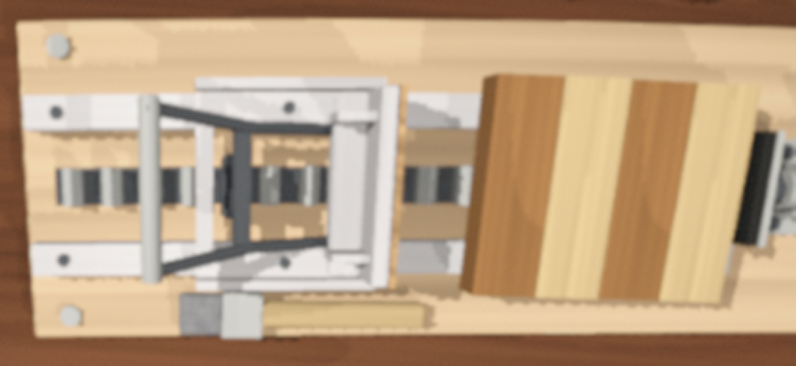

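The zoomed picture shows the bar clear of its arms' ends. The board is slightly askew. By depth the jaw face is at jig y of about +69 mm and the pad face at about -161 mm, so roughly 70 mm of slide remains. The bar already sits about 0.22 rad up, on a tooth. Next I grasp it from above.

```bash
python3 -m handwheel '[[4.8,2,-6,0,0,0],[4.8,2,-12,0,0,0],[4.8,2,-17,0,0,0],[4.8,2,-20,0,0,0],[4.8,2,-22,0,0,0],[4.8,2,-24,0,0,0],[4.8,2,-25.5,0,0,0],[4.8,2,-25.5,0,0,0],[4.8,2,-25.5,0,0,0]]' 0.6 && python3 -m handwheel '[[0,0,0,0,0,0],[0,0,0,0,0,0],[0,0,0,0,0,0],[0,0,0,0,0,0],[0,0,0,0,0,0],[0,0,0,0,0,0]]' 1 40
```

```text
time_s: 3.52
tool_pos: [0.5198, 0.2213, 0.0942]
ee_rot: [-3.141, -0.001, 0.055]
force: [-0.5, 0.7, 0.0]
width: 0.401
grip_force: 0.0
time_s: 4.28
tool_pos: [0.5193, 0.2212, 0.0934]
ee_rot: [-3.142, 0.0, 0.055]
force: [0.0, -0.2, -0.3]
width: 0.0
grip_force: 0.0
```

The fingers shut fully, so they missed the bar. I'll look.

```bash
python3 - <<'E'
from h import *
c=robot.get_calibration("wrist");p,d=robot.capture("wrist"); q,_=robot.capture("scene")
s=cv2.resize(q[140:290,180:400],(700,477),interpolation=cv2.INTER_CUBIC)
cv2.imwrite("pics/w2.png",np.vstack([np.hstack([cv2.resize(p,(400,300)),cv2.resize(q[130:280,240:440],(400,300),interpolation=cv2.INTER_CUBIC)])])[:,:,::-1]); np.save("w2.npy",d); np.save("w2c.npy",c,allow_pickle=True)
print(robot.get_obs()["width"])
E
```

```text
-0.0018651005205937883
```

View pics/w2.png

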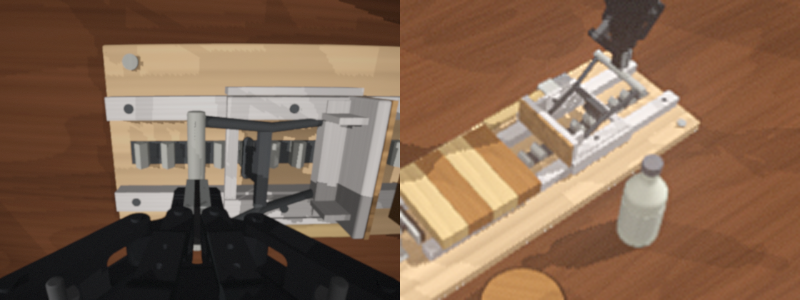

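The wrist view (left half) shows the fingers in line with the bar at (197,150), possibly above it. I'll check the bar's height.

```bash
python3 - <<'E'
from h import *
np.set_printoptions(precision=4,suppress=True)
c=np.load("w2c.npy",allow_pickle=True).item();d=np.load("w2.npy")
print(bydepth(c,[(276,y) for y in (165,180,200,220,240,255,345)],d))
print(proj(c,[[.519,.221,.076],[.57,.2225,.095],[.57,.2225,.069],[.47,.2187,.095],[.47,.2187,.069]]))
o,dd,_=ray(c,[[276,160]]);print(o)
print(bydepth(c,[(276,262),(276,268),(270,262),(282,262),(265,268),(287,268)],d), robot.get_obs()["tool_pos"])
E
```

```text
[[0.5664 0.2237 0.101 ]
 [0.5598 0.2233 0.1012]
 [0.5506 0.2228 0.1006]
 [0.5412 0.2223 0.1006]
 [0.5312 0.2217 0.0999]
 [0.53   0.2217 0.1145]
 [0.4739 0.2186 0.1007]]
[[276.0406 245.0773]
 [279.0913 155.1439]
 [278.562  148.9314]
 [275.3192 344.0755]
 [275.3186 316.1426]]
[0.5891 0.2252 0.2491]
[[0.5303 0.2217 0.122 ]
 [0.5302 0.2217 0.1274]
 [0.5302 0.2242 0.1221]
 [0.5302 0.2193 0.1215]
 [0.5304 0.226  0.1283]
 [0.5306 0.2175 0.1276]] [0.5194 0.2213 0.0934]
```

```bash
python3 - <<'E'
from h import *
c=np.load("w2c.npy",allow_pickle=True).item();d=np.load("w2.npy")
for y in range(236,266,4):
    P=bydepth(c,[(x,y) for x in range(252,302,3)],d); print(y,(P[:,2]*1000).astype(int).tolist(),(P[8,0]*1000).astype(int))
p,_=robot.capture("wrist");cv2.imwrite("pics/w3.png",cv2.resize(p[150:370,180:380],None,fx=2.7,fy=2.7,interpolation=cv2.INTER_CUBIC)[:,:,::-1])
E
```

```text
236 [17, 18, 18, 18, 97, 99, 101, 100, 101, 101, 99, 97, 18, 17, 19, 19, 17] 533
240 [17, 18, 18, 18, 97, 99, 100, 100, 99, 100, 99, 98, 18, 18, 16, 18, 17] 531
244 [19, 17, 18, 17, 98, 99, 100, 100, 100, 99, 99, 98, 17, 18, 17, 18, 18] 529
248 [18, 17, 17, 19, 98, 99, 101, 100, 101, 101, 100, 99, 17, 17, 17, 17, 19] 527
252 [18, 18, 17, 112, 111, 111, 111, 111, 111, 111, 111, 111, 111, 18, 17, 17, 18] 530
256 [17, 17, 18, 117, 116, 116, 116, 115, 116, 115, 116, 116, 116, 116, 18, 18, 18] 530
260 [18, 22, 21, 120, 120, 119, 120, 120, 120, 119, 120, 120, 120, 120, 20, 20, 21] 530
264 [115, 115, 114, 124, 124, 124, 124, 124, 123, 123, 123, 123, 124, 124, 115, 114, 115] 529
```

View pics/w3.png

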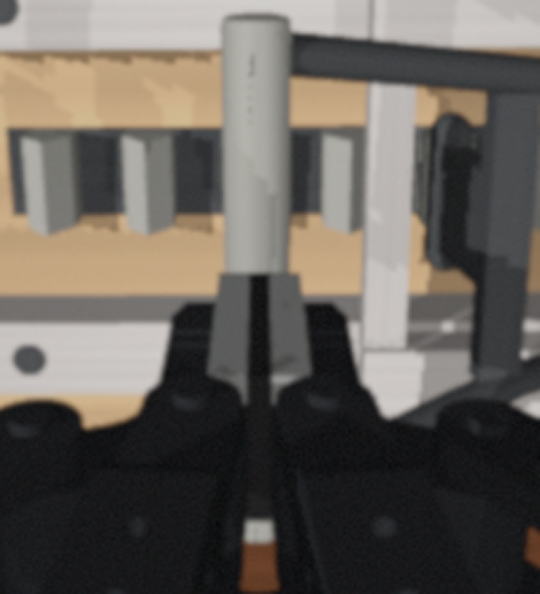

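The crop shows the shut fingertips (about row 275 of the crop) ending above the bar. By depth the tips are at z of about 0.109, while the bar's top is at 0.101. The tips therefore sit about 32 mm higher than the tool frame implies, while the sideways alignment is good. I'll open, go 3.2 cm lower and close again.

```bash
python3 -m handwheel '[[0,0,0,0,0,0],[0,0,0,0,0,0],[0,0,0,0,0,0],[0,0,-1.2,0,0,0],[0,0,-2.2,0,0,0],[0,0,-3.2,0,0,0],[0,0,-3.2,0,0,0]]' 0.6 && python3 -m handwheel '[[0,0,0,0,0,0],[0,0,0,0,0,0],[0,0,0,0,0,0],[0,0,0,0,0,0],[0,0,0,0,0,0],[0,0,0,0,0,0]]' 1 40
```

```text
time_s: 5.3
tool_pos: [0.5189, 0.2211, 0.0603]
ee_rot: [3.141, 0.002, 0.055]
force: [-0.5, 0.9, -0.4]
width: 0.399
grip_force: 0.0
time_s: 6.05
tool_pos: [0.5195, 0.2214, 0.0616]
ee_rot: [-3.141, -0.001, 0.055]
force: [0.4, 2.8, 3.7]
width: 0.126
grip_force: 39.2
```

The bar is gripped: width 0.126 is about 11 mm, at 39 N. Now I lift it along its arc.

```bash
python3 -m handwheel '[[0,-0.25,0.5,0,0,0],[0,-0.55,1.0,0,0,0],[0.05,-0.85,1.5,0,0,0],[0.05,-1.2,2.0,0,0,0],[0.05,-1.2,2.0,0,0,0],[0.05,-1.2,2.0,0,0,0]]'; python3 - <<'E'
from h import *
np.set_printoptions(precision=4,suppress=True)
c=robot.get_calibration("wrist");p,d=robot.capture("wrist")
X=[[.5605,.2105,.121],[.55,.2105,.121]]
g=proj(c,X).round().astype(int);print(g,bydepth(c,g,d))
r=g[0,1]
px=[(x,r) for x in range(400,480,6)];P=bydepth(c,px,d);print((P[:,1:]*1000).astype(int).tolist())
E
```

```text
time_s: 6.8
tool_pos: [0.52, 0.2089, 0.0808]
ee_rot: [3.141, 0.0, 0.055]
force: [6.6, 0.2, -6.8]
width: 0.125
grip_force: 39.1
[[278 198]
 [276 227]] [[0.56   0.2103 0.119 ]
 [0.5491 0.2104 0.1189]]
[[127, 18], [123, 18], [119, 18], [114, 17], [111, 18], [106, 17], [114, 40], [113, 46], [112, 50], [109, 51], [105, 51], [101, 50], [98, 50], [94, 50]]
```

The bar is up at about 0.39 rad, held by about 7 N. Next I slide it most of the way along the jig's -y.

```bash
python3 -m handwheel '[[0.03,-0.5,0,0,0,0],[0.05,-1,0,0,0,0],[0.1,-1.7,0,0,0,0],[0.14,-2.4,0,0,0,0],[0.17,-3.1,0,0,0,0],[0.2,-3.8,0,0,0,0],[0.24,-4.5,0,0,0,0],[0.27,-5.1,0,0,0,0],[0.3,-5.6,0,0,0,0],[0.32,-6,0,0,0,0],[0.32,-6,0,0,0,0],[0.32,-6,0,0,0,0]]'; python3 - <<'E'
from h import *
np.set_printoptions(precision=4,suppress=True)
c=robot.get_calibration("wrist");p,d=robot.capture("wrist");cv2.imwrite("pics/w4.png",p[:,:,::-1])
t,_=robot.capture("top");cv2.imwrite("pics/t4.png",cv2.resize(t[150:270,150:420],None,fx=2.5,fy=2.5)[:,:,::-1])
a=np.radians(3.1);ey=np.array([-np.sin(a),np.cos(a)]);ex=np.array([np.cos(a),np.sin(a)]);o=np.array([.530,.014])
for r in (100,150):
    P=bydepth(c,[(x,r) for x in range(380,560,5)],d);q=P[:,:2]-o
    print(r,[(int(x),*np.round(1000*np.array([v@ex,v@ey,z])).astype(int).tolist()) for x,v,z in zip(range(380,560,5),q,P[:,2])])
E
```

```text
time_s: 8.35
tool_pos: [0.5236, 0.1489, 0.081]
ee_rot: [3.141, -0.001, 0.055]
force: [10.1, 0.2, -7.4]
width: 0.125
grip_force: 39.1
100 [(380, 78, 71, 19), (385, 78, 68, 18), (390, 78, 64, 18), (395, 78, 62, 18), (400, 78, 59, 20), (405, 78, 56, 19), (410, 78, 52, 18), (415, 78, 49, 19), (420, 78, 46, 18), (425, 78, 43, 18), (430, 78, 40, 18), (435, 78, 37, 19), (440, 78, 34, 19), (445, 78, 30, 18), (450, 78, 26, 17), (455, 78, 24, 19), (460, 78, 20, 18), (465, 78, 17, 18), (470, 79, 14, 18), (475, 79, 11, 18), (480, 79, 7, 17), (485, 79, 5, 18), (490, 79, 1, 19), (495, 79, -1, 19), (500, 79, -6, 18), (505, 79, -9, 18), (510, 79, -11, 19), (515, 79, -15, 19), (520, 79, -18, 19), (525, 79, -22, 18), (530, 79, -25, 18), (535, 80, -29, 18), (540, 80, -31, 19), (545, 80, -35, 18), (550, 80, -39, 18), (555, 80, -42, 18)]
150 [(380, 50, 78, 48), (385, 50, 75, 48), (390, 50, 72, 49), (395, 50, 69, 47), (400, 50, 67, 49), (405, 50, 64, 49), (410, 50, 61, 49), (415, 50, 58, 49), (420, 50, 56, 49), (425, 50, 52, 48), (430, 50, 49, 48), (435, 50, 46, 47), (440, 51, 44, 49), (445, 51, 42, 50), (450, 51, 39, 50), (455, 51, 37, 51), (460, 51, 34, 50), (465, 51, 31, 51), (470, 51, 28, 50), (475, 51, 26, 51), (480, 51, 23, 50), (485, 51, 20, 51), (490, 52, 20, 56), (495, 52, 20, 60), (500, 52, 20, 64), (505, 53, 21, 69), (510, 53, 20, 72), (515, 54, 19, 74), (520, 54, 20, 79), (525, 55, 19, 81), (530, 55, 18, 83), (535, 55, 17, 84), (540, 55, 14, 84), (545, 55, 10, 82), (550, 55, 8, 83), (555, 53, -14, 60)]
```

View pics/w4.png

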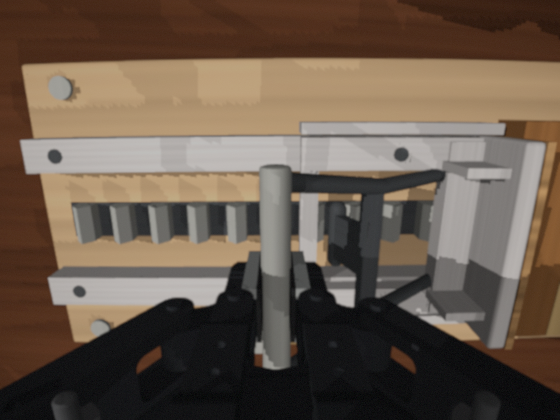

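The wrist view shows the bar held in the jaws and the carriage moved in, with its jaw (cols 440–545) now at the board. About 10 mm remain. I'll go slowly and watch the force.

```bash
python3 -m handwheel '[[0.12,-0.2,0,0,0,0],[0.13,-0.4,0,0,0,0],[0.14,-0.6,0,0,0,0],[0.15,-0.8,0,0,0,0]]'; python3 -m handwheel '[[0.0,-0.1,0,0,0,0],[0.01,-0.2,0,0,0,0]]'; python3 - <<'E'
from h import *
t,d=robot.capture("top");cv2.imwrite("pics/t5.png",cv2.resize(t[150:270,150:420],None,fx=2.9,fy=2.9,interpolation=cv2.INTER_CUBIC)[:,:,::-1])
c=robot.get_calibration("top")
a=np.radians(3.1);ey=np.array([-np.sin(a),np.cos(a)]);ex=np.array([np.cos(a),np.sin(a)]);o=np.array([.530,.014])
for r in (192,225):
    P=bydepth(c,[(x,r) for x in range(255,352,3)],d);q=P[:,:2]-o
    print(r,[(x,*np.round(1000*np.array([v@ex,v@ey,z])).astype(int).tolist()) for x,v,z in zip(range(255,352,3),q,P[:,2])])
E
```

```text
time_s: 8.95
tool_pos: [0.5243, 0.1413, 0.0813]
ee_rot: [-3.141, 0.0, 0.055]
force: [-0.6, 7.3, -2.8]
width: 0.124
grip_force: 39.6
time_s: 9.2
tool_pos: [0.5245, 0.14, 0.0818]
ee_rot: [-3.14, -0.0, 0.055]
force: [-1.3, 11.8, 0.1]
width: 0.124
grip_force: 39.9
192 [(255, 50, 41, 49), (258, 50, 33, 45), (261, 48, 25, 54), (264, 44, 16, 77), (267, 42, 8, 86), (270, 43, 1, 81), (273, 45, -5, 64), (276, 45, -13, 65), (279, 45, -20, 63), (282, 45, -28, 62), (285, 45, -35, 62), (288, 44, -43, 62), (291, 44, -51, 62), (294, 44, -58, 63), (297, 44, -66, 60), (300, 44, -73, 59), (303, 42, -80, 65), (306, 43, -88, 59), (309, 42, -96, 62), (312, 43, -103, 57), (315, 42, -110, 64), (318, 42, -118, 59), (321, 41, -126, 62), (324, 41, -133, 62), (327, 40, -140, 63), (330, 40, -148, 62), (333, 40, -156, 60), (336, 45, -166, 35), (339, 47, -176, 21), (342, 47, -184, 17), (345, 46, -191, 20), (348, 47, -200, 16), (351, 46, -207, 20)]
225 [(255, -35, 42, 58), (258, -37, 33, 76), (261, -38, 26, 77), (264, -38, 19, 76), (267, -39, 11, 85), (270, -40, 4, 86), (273, -38, -3, 65), (276, -37, -10, 58), (279, -38, -18, 61), (282, -38, -25, 61), (285, -38, -33, 62), (288, -38, -40, 57), (291, -39, -47, 62), (294, -39, -55, 59), (297, -39, -62, 60), (300, -40, -70, 62), (303, -40, -77, 63), (306, -40, -85, 63), (309, -40, -92, 60), (312, -41, -100, 61), (315, -41, -107, 61), (318, -42, -114, 64), (321, -42, -122, 61), (324, -42, -129, 63), (327, -42, -137, 61), (330, -43, -144, 63), (333, -43, -152, 61), (336, -43, -159, 61), (339, -39, -172, 17), (342, -39, -179, 19), (345, -40, -186, 21), (348, -40, -195, 17), (351, -40, -202, 19)]
```

View pics/t5.png

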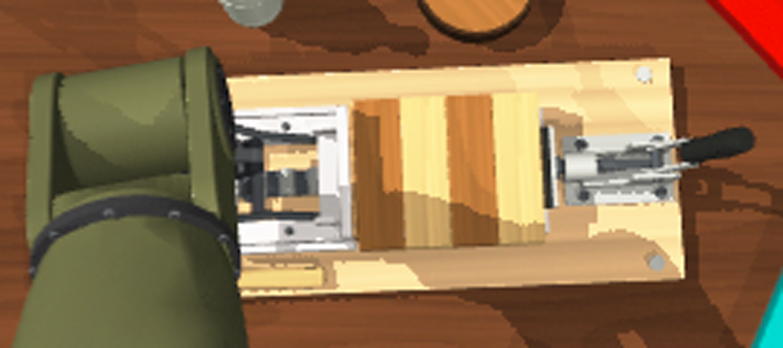

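The top crop shows the board square between the jaw (col ~350) and the pad (col ~547). The force rose 7→12 N over the last 2 mm, so the board is up against the pad. I let go.

```bash
python3 -m handwheel '[[0,0,0,0,0,0],[0,0,0,0,0,0],[0,0,0,0,0,0],[0,0,0,0,0,0],[0,0,0,0,0,0]]' 0.55; python3 -m handwheel '[[0,0,2,0,0,0],[0,0,5,0,0,0],[-1,0.5,9,0,0,0],[-2,1,13,0,0,0],[-3,2,17,0,0,0],[-4,3,20,0,0,0],[-5,3,23,0,0,0],[-5,3,23,0,0,0],[-5,3,23,0,0,0]]'; python3 - <<'E'
from h import *
c=robot.get_calibration("wrist");p,d=robot.capture("wrist");cv2.imwrite("pics/w6.png",p[:,:,::-1]);np.save("w6.npy",d);np.save("w6c.npy",c,allow_pickle=True)
a=np.radians(3.1);ey=np.array([-np.sin(a),np.cos(a)]);ex=np.array([np.cos(a),np.sin(a)]);o=np.array([.530,.014])
for zb in (.075,.1):
  for y in (.155,.15,.145,.14): pass
Q=[[*(o+ey*.144+ex*.02),.075]]
g=proj(c,Q)[0].astype(int);print(g)
P=bydepth(c,[(x,g[1]) for x in range(max(0,g[0]-40),555,6)],d);q=P[:,:2]-o
print([(*np.round(1000*np.array([v@ey,z])).astype(int).tolist(),) for v,z in zip(q,P[:,2])])
E
```

```text
time_s: 9.88
tool_pos: [0.5247, 0.1391, 0.0815]
ee_rot: [3.141, -0.0, 0.055]
force: [0.4, -0.3, 0.4]
width: 0.453
grip_force: 0.0
time_s: 11.0
tool_pos: [0.4746, 0.1691, 0.3106]
ee_rot: [3.141, 0.001, 0.055]
force: [0.2, -0.3, -0.7]
width: 0.448
grip_force: 0.0
[288 113]
[(193, 18), (185, 18), (177, 18), (170, 17), (162, 71), (155, 76), (147, 19), (139, 17), (132, 18), (124, 18), (119, 46), (112, 46), (102, 27), (99, 57), (86, 18), (79, 19), (71, 18), (63, 18), (55, 17), (48, 20), (40, 18), (40, 44), (35, 51), (27, 49), (20, 51), (20, 70), (18, 84), (11, 83), (-5, 60), (-12, 59), (-19, 60), (-25, 62), (-33, 60), (-41, 59), (-48, 59), (-54, 61), (-62, 61), (-69, 60), (-76, 60), (-84, 59), (-91, 60), (-98, 61), (-105, 61), (-113, 61), (-120, 61), (-127, 61), (-135, 61), (-143, 60), (-149, 62), (-158, 60), (-167, 58), (-201, 25)]
```

View pics/w6.png

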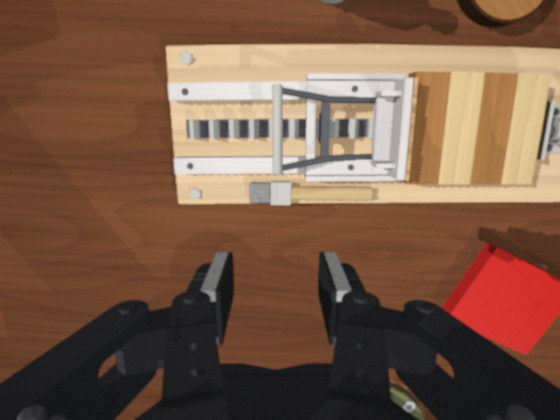

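The view shows the bar back down: its top is at 76 mm and its jig y is about 157, which puts the jaw at about +7 and the stop at about 0.125, caught. The board is at cols 412–550. Now to the clamp handle with the gripper shut, plus one close look.

```bash
python3 -m handwheel '[[0.5,-6,0,0,0,0],[0.5,-12,0,0,0,0],[0.5,-18,0,0,0,0],[0.5,-24,0,0,0,0],[0.5,-30,0,0,0,0],[0.5,-36,0,0,0,0],[0.5,-37,0,0,0,0],[0.5,-37,0,0,0,0],[0.5,-37,0,0,0,0]]' 1; python3 - <<'E'
from h import *
c=robot.get_calibration("wrist");p,d=robot.capture("wrist");cv2.imwrite("pics/w7.png",p[:,:,::-1])
a=np.radians(3.1);ey=np.array([-np.sin(a),np.cos(a)]);ex=np.array([np.cos(a),np.sin(a)]);o=np.array([.530,.014])
V,U=np.mgrid[0:420,0:560];px=np.c_[U.ravel(),V.ravel()]
P=bydepth(c,px,d);q=np.c_[(P[:,:2]-o)@ex,(P[:,:2]-o)@ey]
m=(P[:,2]>.075)&(P[:,2]<.22)&(abs(q[:,0])<.06)&(q[:,1]<-.2)&(d.ravel()>0)&(px[:,1]<240)
for z in np.arange(.08,.2,.01):
    k=m&(abs(P[:,2]-z)<.005)
    if k.sum()>5: print(round(z,3),k.sum(),"jx",np.round(np.percentile(q[k,0],[2,50,98])*1000),"jy",np.round(np.percentile(q[k,1],[2,50,98])*1000))
print(robot.get_obs()["tool_pos"],robot.get_obs()["width"])
# own fingertip
k=(px[:,1]>200)&(abs(px[:,0]-276)<8); t=P[k&(P[:,2]>.25)&(P[:,2]<.36)]; print("lowest finger z",np.percentile(t[:,2],[1,5]) if len(t) else None)
E
```

```text
time_s: 12.18
tool_pos: [0.4798, -0.1996, 0.3112]
ee_rot: [-3.141, 0.0, 0.057]
force: [0.7, 0.7, -0.2]
width: 0.002
grip_force: 0.0
0.08 45 jx [-7. -3. 16.] jy [-273. -262. -258.]
0.09 37 jx [-6. 14. 17.] jy [-268. -266. -263.]
0.1 50 jx [-6.  5. 16.] jy [-286. -272. -268.]
0.11 127 jx [-6.  4. 15.] jy [-284. -275. -272.]
0.12 180 jx [-4.  5. 14.] jy [-288. -280. -275.]
0.13 123 jx [-4.  5. 14.] jy [-292. -285. -281.]
0.14 146 jx [-5.  5. 15.] jy [-298. -289. -286.]
0.15 205 jx [-5.  6. 16.] jy [-304. -294. -289.]
0.16 481 jx [-4.  5. 15.] jy [-317. -305. -295.]
0.17 71 jx [-2.  5. 10.] jy [-306. -302. -299.]
[ 0.47986163 -0.19956174  0.31132662] 0.0007152158871988398
lowest finger z [0.32809155 0.32994545]
```

View pics/w7.png

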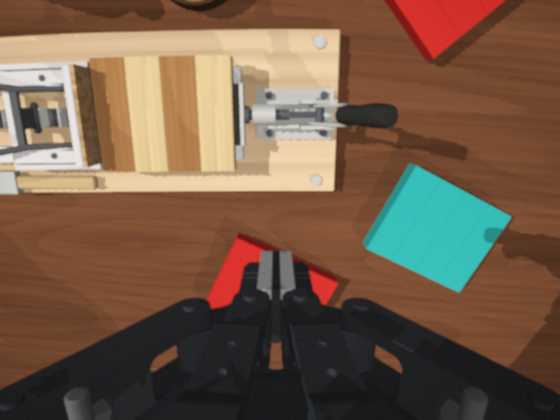

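The view shows the handle's black grip at (368,115), with clear space on its board side. By depth the grip's upper face is at jig y of about -283 at z 0.137, matching the stated geometry, and its jig x is about +5 mm. The shut tips are 16.5 mm above the reported TCP. I'll approach from the board's side and push along the arc.

```bash
python3 -m handwheel '[[6.8,-3.3,-5,0,0,0],[6.8,-3.3,-10,0,0,0],[6.8,-3.3,-14,0,0,0],[6.8,-3.3,-17,0,0,0],[6.8,-3.3,-19.1,0,0,0],[6.8,-3.3,-19.1,0,0,0],[6.9,-5,-19.1,0,0,0],[6.9,-6,-19.1,0,0,0],[7,-6.7,-19.3,0,0,0],[7,-7.4,-19.6,0,0,0],[7.1,-8.2,-19.9,0,0,0],[7.1,-9,-20.5,0,0,0],[7.2,-9.8,-21.2,0,0,0]]'; python3 -m handwheel '[[0,-0.6,-0.7,0,0,0],[0.1,-1.3,-1.6,0,0,0],[0.1,-1.6,-2.2,0,0,0],[0.1,-1.9,-2.8,0,0,0],[0.1,-2.2,-3.5,0,0,0],[0.1,-2.5,-4.1,0,0,0],[0.1,-2.5,-4.3,0,0,0],[0.1,-2.5,-4.3,0,0,0]]'
```

```text
time_s: 13.85
tool_pos: [0.5516, -0.2992, 0.0989]
ee_rot: [-3.141, 0.0, 0.055]
force: [-1.0, 3.3, 1.6]
width: -0.003
grip_force: 1.2
time_s: 14.85
tool_pos: [0.5532, -0.3222, 0.0614]
ee_rot: [-3.14, -0.001, 0.056]
force: [-23.6, 27.9, 54.1]
width: 0.002
grip_force: 27.0
```

54 N with the tips at about 78 mm suggests the handle is on its stop. I'll back off upward and check.

```bash
python3 -m handwheel '[[0,0.2,0.8,0,0,0],[0,0.2,3,0,0,0],[-1,1,8,0,0,0],[-3,3,13,0,0,0],[-5,6,18,0,0,0],[-7.5,9,24,0,0,0],[-7.5,12,25,0,0,0],[-7.5,12,25,0,0,0],[-7.5,12,25,0,0,0]]'; python3 - <<'E'
from h import *
c=robot.get_calibration("wrist");p,d=robot.capture("wrist");cv2.imwrite("pics/w8.png",p[:,:,::-1])
a=np.radians(3.1);ey=np.array([-np.sin(a),np.cos(a)]);ex=np.array([np.cos(a),np.sin(a)]);o=np.array([.530,.014])
V,U=np.mgrid[0:420,0:560];px=np.c_[U.ravel(),V.ravel()]
P=bydepth(c,px,d);q=np.c_[(P[:,:2]-o)@ex,(P[:,:2]-o)@ey]
m=(P[:,2]>.03)&(P[:,2]<.22)&(abs(q[:,0]-.005)<.004)&(d.ravel()>0)&(px[:,1]<240)
for y in np.arange(-.37,.03,.01):
    k=m&(abs(q[:,1]-y)<.003)
    if k.sum()>3: print(round(y,3),np.round(np.percentile(P[k,2],[50,90])*1000,1),end="; ")
E
```

```text
time_s: 15.98
tool_pos: [0.4776, -0.2042, 0.3056]
ee_rot: [-3.141, 0.001, 0.055]
force: [-0.0, -0.5, -0.0]
width: 0.0
grip_force: 0.0
-0.37 [75.1 75.8]; -0.36 [75.9 76.9]; -0.35 [76.4 77.7]; -0.34 [75.9 76.5]; -0.33 [74.7 75.6]; -0.32 [74.9 75.7]; -0.31 [75.1 76.1]; -0.3 [70.5 74.1]; -0.26 [68.7 69.4]; -0.25 [59.9 61. ]; -0.24 [62.9 64.5]; -0.23 [58.7 60.2]; -0.22 [54.8 55.7]; -0.21 [54.9 60.3]; -0.2 [60.3 61.2]; -0.19 [59.9 60.6]; -0.18 [53.5 53.9]; -0.17 [53.6 54.9]; -0.16 [58.1 59.1]; -0.15 [59.9 60.7]; -0.14 [59.9 61.1]; -0.13 [59.9 61.1]; -0.12 [60.1 61.2]; -0.11 [60.4 61.4]; -0.1 [60.1 61. ]; -0.09 [60.5 61.7]; -0.08 [60.4 61.1]; -0.07 [60. 61.]; -0.06 [60.1 61.5]; -0.05 [60.1 60.8]; -0.04 [59.8 61.1]; -0.03 [59.9 61.1]; -0.02 [60.1 61.3]; -0.01 [60.3 61.1]; 0.0 [60.  61.3]; 0.01 [82.6 83.8]; 0.02 [82.7 83.9];
```

View pics/w8.png

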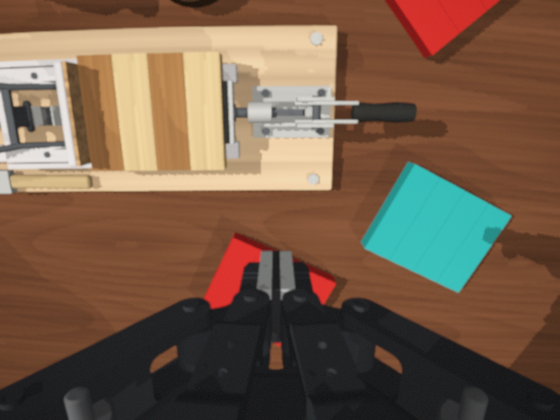

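The handle is level, with its upper side at 75–76 mm as specified. The plunger is out, the board (cols 75–225) is square against the jaw, and the pad presses on it. The brush is still in place, so I hand in.

```bash
python3 -c "
from station import robot
print(robot.hand_in())"
```

```text
the job is handed in; nothing more can be done
None
```

The job is handed in: the board was slid up to the pad, the tail stop caught at about the 0.125 notch, and the toggle handle is level on its stop, clamping the board square. My first grasp missed the bar because the fingertips sat about 32 mm higher than the tool frame implied. The handle push peaked at 54 N against its stop, made with the fingertips.

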